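# Load the label roll past the sprung stop

## Task

Load the roll of spine labels that stands in the grey feed track: hold the orange sprung plate down with a fingertip so that its two steel lugs sink out of the way, and while still holding it down push the roll along the track, past the lugs, into the bay next to the feeder head. Then let go, so that the plate springs fully up and the lugs lock the roll in. Only press and push: the roll must not be lifted or tipped, and the other loose things on the tables stay where they are.

Things in the scene. Friction and masses are not known exactly. Their poses are not given: they have to be found in the camera images.
- track: grey fixed feed track, white feeder head at one end, 328 x 100 mm. Origin on the table, below the steel lugs, mid-width; x = feed direction (towards the white head), z up. All 'track x, y, z' below are in this frame, mm. Side walls: inner faces y = +-36, outer +-44, tops z = 52, from x = -172 (open end) to 80. The white head, x = 88 to 150, is up to 60 high.
- rails (a point): point between the tops of the two aluminium rails that the roll slides on, at track x = -60, y = 0, z = 30 mm. The rails are at y = +-26 to +-36 mm; between them lies the orange plate.
- bay (a point): centre of the bay at rail height: track x = 38, y = 0, z = 30 mm. The end wall's inner face is at track x = 80 mm (roll meets it with its centre at x = 46). The lugs can rise behind the roll once its centre is past x = 31 mm.
- stop_plate (a joint): downward travel (m) of the orange sprung plate: 0 = fully up, 0.013 = fully down (hard stop). It sinks level wherever it is pressed; the spring pushes up with 2.4 N at 0, rising by 0.3 N per mm to 6.3 N at 0.013. Above 0.009 the lugs are below the rails (0.011 or more is safe). It springs back to 0 when let go.
- plate_top (a point): point on the orange plate's top face, track x = -100, y = 0; it sinks with the plate (track z = 28 mm up, 15 mm fully down). The flat plate is 50 mm wide, from x = -168 to 6 mm, and passes under the roll, so a fingertip can press it behind the roll and slide forward along it, pushing the roll.
- lugs (a point): point midway between the tops of the two upright steel lugs on the orange plate: track x = 0, y = 0, z = 39 mm when up; it sinks with the plate. The lugs are at x = -2.5 to 2.5, y = +-19 to +-25 mm: 38 mm free between them, so a finger can pass. Up, they stop the roll when its centre is at x = -31 mm.
- roll: beige roll of spine labels in the track, loose, standing on its flat face: 68 mm diameter, 40 mm high, about 0.15 kg (varies). Origin: centre of its underside, on the rails (track z = 30 mm). At the start its centre is at track x = -85 to -38 mm, behind the lugs.
- tape: bystander: roll of beige tape, 104 mm across, 25 mm high, flat on the table; origin centre of underside
- glue: bystander: white glue stick with a red cap, 98 mm long, 30 mm thick, lying; origin centre of underside
- stapler: bystander: red and black stapler, 150 mm long, 52 mm high; origin centre of underside
- marker: bystander: white and red marker pen, 135 mm long, 16 mm thick, lying; origin centre of underside
- spare_roll: bystander: a second roll of labels, 68 mm diameter, 40 mm high, standing on the table itself, not in the track: leave it
Mind the look-alikes: they are no part of the job. What is shaped like the roll but purple is not meant.

How it is judged:
On the way, in this order (a step that is already met when the one before it is completed fails the run):
1. the plate is pressed down by the fingers while the roll is still behind the lugs (value of joint stop_plate above 0.009 m and contact force between the fingers and stop_plate above 0.5 N and x of roll in the frame of track below -0.027 m), for 0.1 s.
2. the roll is over the lugs while the fingers still hold the plate down (value of joint stop_plate above 0.009 m and contact force between the fingers and stop_plate above 0.5 N and x of roll in the frame of track between -0.02 and 0.028 m), for 0.1 s.
At the end, for the whole second after the job is handed in: The roll stands flat on the rails in the bay between the lugs and the end wall (centre 29 to 49 mm past the lugs), at rest, and the plate is up again (within 1.5 mm) so that the lugs stand behind the roll (x of roll in the frame of track between 0.029 and 0.049 m and y of roll in the frame of track between -0.006 and 0.006 m and z of roll in the frame of track between 0.027 and 0.033 m and angle between roll's own z axis and vertical below 0.06 rad and value of joint stop_plate below 0.0015 m and linear speed of roll below 0.01 m/s); the robot touches nothing.
It fails at once if the roll is lifted more than 6 mm off the rails (z of roll in the frame of track above 0.036 m).
It fails at once if the roll is tipped by more than 0.2 rad (angle between roll's own z axis and vertical above 0.2 rad).
It fails at once if a bystander is moved more than 15 mm (distance of any of tape, glue, stapler, marker, spare_roll from where it was at the start of the episode above 0.015 m).
It also fails if it takes over 40 s, if anything falls off the work surface, if the arm or the gripper's body presses on something with over 40 N, if the wrist force passes 120 N, or if a joint passes its speed limit or range.

## Robot

A 6-joint arm with a two-finger parallel gripper is mounted at the origin on a cart in front of the work surface, level with it; the furniture and walls round the work are solid. World frame = base frame: x ahead of the robot, y to its left, z up, the work surface at z = 0. Lengths are in m, angles in rad, forces in N, time in s.
With the tool pointing down it reaches from about 0.3 to 0.95 m from the base axis. Payload 3.1 kg.
Tool frame: the origin (TCP) lies at the very end of the fingers, on their centre line; the grasp point (between the pads) lies 19 mm behind it; z points along the fingers, y is the line along which they close (so a half turn about z gives the same grasp; the last joint's range is limited). The gripper opens to 85 mm and grips with 20 to 120 N. Pads are 22 mm wide; open, the fingers measure 114 mm over their backs; the gripper's body (76 mm by 85 mm) begins 54 mm behind the grasp point. The pads swing forward as they close: fully open they stand 13 mm farther back than shut.
Start: joints at [-1.211, 0.308, 1.634, -0, 1.2, -0.07], TCP at [0.26, -0.568, 0.231] pointing down, gripper open.
Joint ranges: [-3.06, 3.06], [-0.79, 1.96], [0.05, 2.63], [-1.19, 4.34], [0.05, 2.64], [-2.94, 2.94]. Speed limits (rad/s): [2.79, 2.79, 3.14, 3.14, 3.14, 3.14].

## Interface

Orientations are given as a unit quaternion [x, y, z, w].
In Python, from cell import * gives the robot as it stands.
- The arm moves only by the shell command python3 -m creep 'ROWS' [OPENING] [FORCE]. ROWS is JSON, a list of rows, each a list of 6 numbers: the shift along the world's x, y, z in mm, then the turn, a rotation vector about the world's x, y, z in rad. A call has 1 to 5 rows; each row shifts and turns the commanded pose from where the row before left it; what a row does not reach is not made up. A row lasts 1/8 s, in which the tool goes at most 62.5 mm and 10.7 degrees, less where a joint would pass 70% of its speed; a pose out of reach is approached as far as the arm can. A call with a gripper value outside its range is refused whole. OPENING is the closure, from 0 (fully open) to 1 (shut), set as the call begins (- or left out, the last holds). The fingers move at their own pace and stop on an object; FORCE is the grip in N (left out, the last holds). Time passes only in rows, so rows that do not move let the fingers close. It gives the time, the measured TCP pose, the force, the opening and the grip force at its end, in the units of the state.
- observe(): the state, without advancing time (a new reading comes with each control period).
- camera(name): name is "scene" or "top" or "wrist"; returns (picture, depth): 480x640x3 uint8, red, green, blue; 480x640 float32, m along the optical axis (not along the pixel's ray), 0 where there is no reading.
- get_calibration(name): a dict with "fx", "fy", "cx", "cy" (pixels), "k1" (the pictures are not rectified: a ray, as slopes to the right and down, at radius r is drawn at 1 + k1 r^2 times it, then the intrinsics apply), "R" (3x3) and "t" (3): a world point X has camera coordinates R X + t. Camera axes: x right, y down, z forward; pixel columns grow to the right and rows downward; lengths in m; the calibration is good to about 2 mm. A picture is of the moment at which its call begins: read the wrist's pose just before it. get_calibration takes no time and is no camera call; for the wrist camera it gives the pose at the moment of the call.
- job_done(): hands the job in; it is judged then, once.
The state is a dict: "t": time; "joints": joint angles; "dq": joint speeds; "joint_efforts": joint torques, N m; "tcp_pos": TCP position; "ee_rot": TCP orientation; "force": force on the tool from outside, world axes, zero at the start; "moment": the same for the moment, N m; "grip_width": finger opening in m; "grasp_force": force on a finger pad.
Only numpy, scipy, OpenCV 4.12 (cv2) and the standard library are available. Lean on these libraries where they do the work, as an engineer would, in place of code of your own. Each camera call takes 0.05 s, during which the arm holds its last target. There are 200 camera calls.

## Working session

There is one attempt and no reset: what is moved stays moved. The work goes in short steps, Python scripts to look and compute and a shell command to move; the robot and the scene stay as the last step left them, time stands still between calls to the robot, and variables do not carry over. Pictures are saved under pics/ and viewed, at most 10 in all, crops included, and the job is handed in when it is done.

```bash
mkdir -p pics
cat > h.py <<'E'
from cell import *
import numpy as np, cv2
def ray(cal,u,v):
    x=(u-cal["cx"])/cal["fx"];y=(v-cal["cy"])/cal["fy"]
    a,b=x,y
    for _ in range(20):
        s=1+cal["k1"]*(a*a+b*b);a,b=x/s,y/s
    R=np.array(cal["R"]);t=np.array(cal["t"])
    return -R.T@t, R.T@np.array([a,b,1.])
def onz(cal,u,v,z):
    o,d=ray(cal,u,v);return o+d*(z-o[2])/d[2]
def proj(cal,X):
    c=np.array(cal["R"])@X+np.array(cal["t"]);a,b=c[:2]/c[2];s=1+cal["k1"]*(a*a+b*b)
    return cal["fx"]*a*s+cal["cx"],cal["fy"]*b*s+cal["cy"]
E
python3 - <<'E'
from h import *
for n in("top","scene"):
    p,d=camera(n);cv2.imwrite(f"pics/{n}.png",p[:,:,::-1]);np.savez(f"pics/{n}.npz",p=p,d=d)
    c=get_calibration(n);print(n,-np.array(c["R"]).T@np.array(c["t"]),c["fx"],c["k1"])
print(observe())
E
```

```text
top [0.45757982 0.24030546 1.11553436] 473.06261042720786 -0.011958735059703797
scene [-0.05581055  1.02186199  1.05197206] 480.4723508488055 -0.012186240270745467
{'t': 0.1, 'joints': array([-1.21068503e+00,  3.08956196e-01,  1.63506913e+00, -1.52689100e-05,
        1.19970268e+00, -6.97295253e-02]), 'dq': array([-0.00163218, -0.00144662, -0.00257144,  0.00208576,  0.00014419,
       -0.00285019]), 'joint_efforts': array([-3.05415188e-04, -4.16408801e+01, -2.77644002e+01, -8.49697631e-05,
        4.01359313e-03,  3.33451645e-06]), 'tcp_pos': array([ 0.26014164, -0.56745831,  0.23013339]), 'ee_rot': array([ 9.76992222e-01,  2.13272264e-01, -1.61509839e-04, -1.05541380e-03]), 'force': array([-0.77552639,  0.03972655, -0.38398651]), 'moment': array([0.00515231, 0.02276444, 0.01336066]), 'grasp_force': 0.0, 'grip_width': 0.08524874412326733}
```

View pics/top.png

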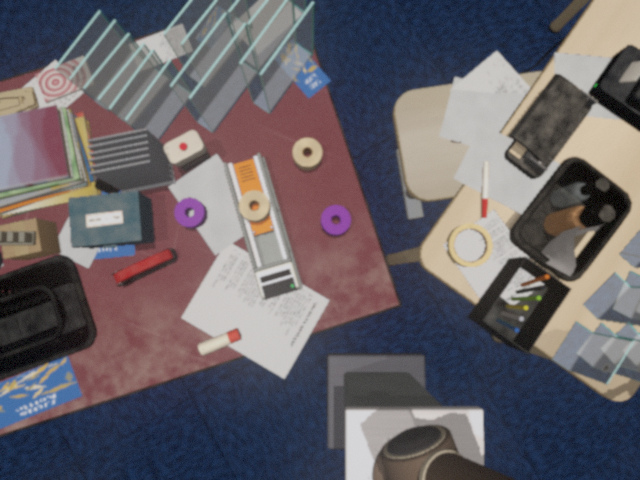

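View pics/scene.png

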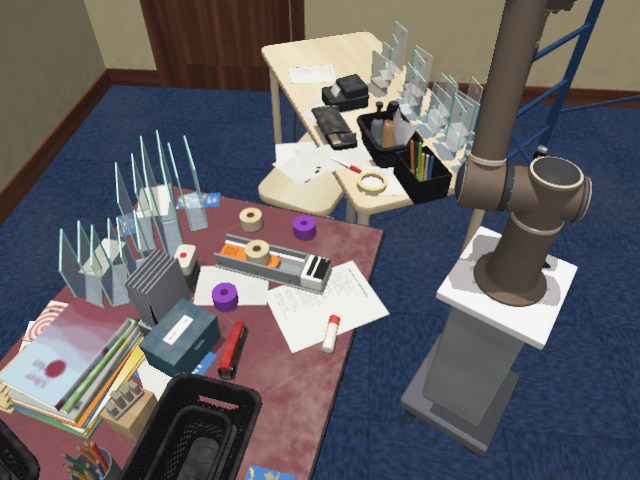

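The top view shows the track running from its open end, about (247,157), to the white head, about (280,290). The roll is in it at (255,207). The spare roll is at (307,152), the purple rings are at (190,212) and (336,220), and the arm is clear of all of them. Next I'll crop and enlarge the track.

Run:
```python
from h import *
p=np.load("pics/top.npz")["p"];d=np.load("pics/top.npz")["d"]
c=cv2.resize(p[145:305,220:310],None,fx=3.7,fy=3.7,interpolation=cv2.INTER_CUBIC);cv2.imwrite("pics/crop.png",c[:,:,::-1])
cal=get_calibration("top")
hsv=cv2.cvtColor(p,cv2.COLOR_RGB2HSV)
def blobs(m,name,z,amin=40):
    n,l,s,ce=cv2.connectedComponentsWithStats(m.astype(np.uint8))
    for i in range(1,n):
        if s[i,4]>amin:
            print(name,ce[i].round(1),s[i,4],onz(cal,*ce[i],z).round(4), "depth z",np.median([ (lambda o,r:(o+r*d[v,u])[2])(*ray(cal,u,v)) for v,u in zip(*np.where(l==i))]).round(3))
H,S,V=hsv[...,0],hsv[...,1],hsv[...,2]
w=np.zeros(H.shape,bool);w[140:310,170:350]=1
blobs((H>8)&(H<18)&(S>170)&(V>120)&w,"orange",.028)
blobs((H>10)&(H<30)&(S>50)&(S<150)&(V>150)&w,"beige",.07)
# height map region: wall tops & roll
vv,uu=np.mgrid[140:310,225:310]
P=np.array([ (lambda o,r:o+r*d[v,u])(*ray(cal,u,v)) for v,u in zip(vv.ravel(),uu.ravel())])
m=(P[:,2]>.02)&(P[:,2]<.085)
im=np.zeros(H.shape,np.uint8);im[vv.ravel()[m],uu.ravel()[m]]=1
n,l,s,ce=cv2.connectedComponentsWithStats(im);i=1+np.argmax(s[1:,4]);print(s[i])
Q=P[[ l[v,u]==i for v,u in zip(vv.ravel(),uu.ravel())]]
r=cv2.minAreaRect((Q[:,:2]*1000).astype(np.float32));print(r,cv2.boxPoints(r))
```

```text
beige [306.9 152.4] 616 [0.7342 0.2496 0.07  ] depth z 0.04
beige [252.9 201.2] 776 [0.6233 0.3696 0.07  ] depth z 0.069
beige [262.4 228.3] 78 [0.5626 0.348  0.07  ] depth z 0.027
[ 225  153   74  146 4705]
((572.9752197265625, 352.91326904296875), (324.79656982421875, 89.74726104736328), 16.53493309020996) [[404.5216  349.71268]
 [430.06372 263.6768 ]
 [741.42883 356.11386]
 [715.8867  442.14975]]
```

View pics/crop.png

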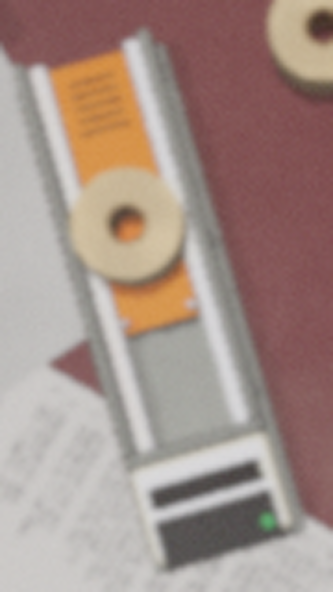

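The crop shows the two lugs at crop (127,324) and (193,304), the roll top centred at (126,225), and the head's front edge running (134,466) to (258,432).

Run:
```python
from h import *
cal=get_calibration("top")
f=np.array([-.9587,-.2845]);l=np.array([.2845,-.9587])
def g(n,x,y,z):
    X=onz(cal,x/3.7+220-.4,y/3.7+145-.4,z);print(n,X.round(4),"along",(X[:2]@f).round(4),"lat",(X[:2]@l).round(4))
g("lugL",127,324,.039);g("lugR",193,304,.039);g("roll",126.5,225.5,.07)
g("headL",134,466,.06);g("headR",260,432,.06);g("plate end",137,334,.028);g("plate end",198,318,.028)
g("rear outer L",20,68,.052);g("rear outer R",147,30,.052);g("head farL",165,570,.06);g("far R",300,530,.05)
g("orange rear L",50,70,.028);g("orange rear R",122,50,.028)
g("front L out",128,466,.052);g("front R out",275,420,.052)
```

```text
lugL [0.5568 0.3705 0.039 ] along -0.6392 lat -0.1968
lugR [0.5693 0.3298 0.039 ] along -0.6396 lat -0.1542
roll [0.6135 0.3676 0.07  ] along -0.6928 lat -0.1779
headL [0.4691 0.3629 0.06  ] along -0.553 lat -0.2144
headR [0.4897 0.2871 0.06  ] along -0.5511 lat -0.1359
plate end [0.5516 0.3655 0.028 ] along -0.6328 lat -0.1935
plate end [0.5617 0.3276 0.028 ] along -0.6317 lat -0.1542
rear outer L [0.714  0.4365 0.052 ] along -0.8087 lat -0.2154
rear outer R [0.738  0.3584 0.052 ] along -0.8095 lat -0.1337
head farL [0.4069 0.3437 0.06  ] along -0.4878 lat -0.2137
far R [0.4306 0.263  0.05  ] along -0.4877 lat -0.1297
orange rear L [0.7186 0.422  0.028 ] along -0.8089 lat -0.2002
orange rear R [0.7314 0.3768 0.028 ] along -0.8084 lat -0.1531
front L out [0.4692 0.3674 0.052 ] along -0.5543 lat -0.2188
front R out [0.4972 0.2784 0.052 ] along -0.5559 lat -0.1254
```

```bash
python3 -m creep '[[0,0,60,0,0,-0.07],[10,25,20,0,0,-0.07],[20,46,0,0,0,0],[20,46,0,0,0,0],[20,46,0,0,0,0]]' 1 20
python3 -m creep '[[20,46,0,0,0,0],[20,46,0,0,0,0],[20,46,0,0,0,0],[20,46,0,0,0,0],[20,46,0,0,0,0]]'
python3 -m creep '[[20,46,0,0,0,0],[20,46,0,0,0,0],[20,46,0,0,0,0],[20,46,0,0,0,0],[20,46,0,0,0,0]]'
```

```text
t: 0.72
tcp_pos: [0.3306, -0.4035, 0.3108]
ee_rot: [0.99, 0.144, -0.0, -0.0]
force: [0.7, 0.6, -0.5]
grip_width: -0.0001
grasp_force: 0.0
t: 1.35
tcp_pos: [0.4305, -0.1735, 0.3109]
ee_rot: [0.99, 0.144, -0.0, -0.0]
force: [0.7, 0.5, -0.1]
grip_width: 0.0003
grasp_force: 0.0
t: 1.98
tcp_pos: [0.5305, 0.0564, 0.3108]
ee_rot: [0.99, 0.144, -0.0, 0.0]
force: [0.8, 0.5, -0.4]
grip_width: 0.0003
grasp_force: 0.0
```

```bash
python3 -m creep '[[20,46,0,0,0,0],[20,46,0,0,0,0],[20,46,0,0,0,0],[20,46,0,0,0,0],[20,46,0,0,0,0]]'
python3 -m creep '[[20,46,0,0,0,0],[22,50,-30,0,0,0],[0,0,-60,0,0,0],[0,0,-30,0,0,0],[0,0,0,0,0,0]]'
python3 - <<'E'
from h import *
cal=get_calibration("wrist");p,d=camera("wrist");cv2.imwrite("pics/w1.png",p[:,:,::-1]);np.savez("pics/w1.npz",p=p,d=d,**{k:np.array(v) for k,v in cal.items()})
O=np.array([.5622,.35,0]);f=np.array([-.9587,-.2845,0]);l=np.array([.2845,-.9587,0]);k=np.array([0,0,1])
for a in((0,22,39),(0,-22,39),(-172,44,52),(-172,-44,52),(-54,0,70),(80,0,52)):
    print(a,np.round(proj(cal,O+(f*a[0]+l*a[1]+k*a[2])/1000)))
s=observe();print(s["tcp_pos"],((s["tcp_pos"]-O)@f),((s["tcp_pos"]-O)@l))
E
```

```text
t: 2.6
tcp_pos: [0.6306, 0.2862, 0.3105]
ee_rot: [0.99, 0.144, -0.001, 0.0]
force: [1.2, 0.0, 0.9]
grip_width: 0.0
grasp_force: 0.0
t: 3.22
tcp_pos: [0.6693, 0.3795, 0.1852]
ee_rot: [0.989, 0.145, -0.005, 0.002]
force: [-0.5, 0.5, 0.5]
grip_width: 0.0002
grasp_force: 0.0
(0, 22, 39) [337. 344.]
(0, -22, 39) [284. 344.]
(-172, 44, 52) [376. 133.]
(-172, -44, 52) [244. 133.]
(-54, 0, 70) [310. 304.]
(80, 0, 52) [310. 432.]
[0.67132024 0.38031576 0.18898122] -0.11323841044534172 0.0019809855833746266
```

View pics/w1.png

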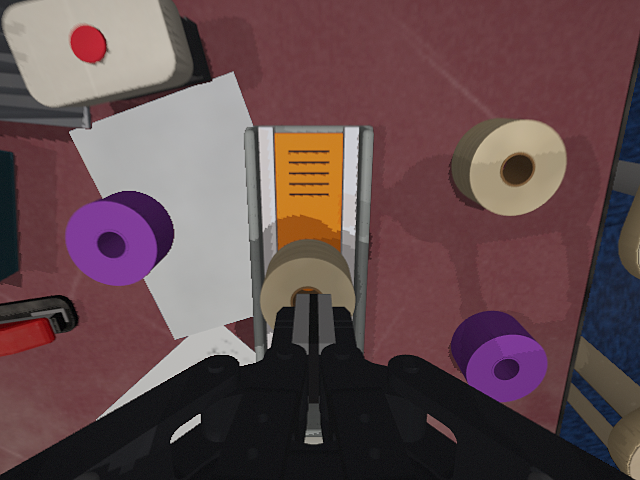

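The wrist view shows the track straight ahead: rear wall corners at (247,127) and (372,127), and the roll's lower rear edge near (308,240). The fingers are lined up on the centre line. I'll check against a settled pose.

```bash
python3 -m creep '[[0,0,-40,0,0,0],[0,0,0,0,0,0],[0,0,0,0,0,0]]'
python3 - <<'E'
from h import *
cal=get_calibration("wrist");p,d=camera("wrist");np.savez("pics/w2.npz",p=p,d=d);cv2.imwrite("pics/w2.png",p[:,:,::-1])
O=np.array([.5622,.35,0]);f=np.array([-.9587,-.2845,0]);l=np.array([.2845,-.9587,0])
s=observe();print(s["tcp_pos"],((s["tcp_pos"]-O)@f),((s["tcp_pos"]-O)@l),s["ee_rot"])
hsv=cv2.cvtColor(p,cv2.COLOR_RGB2HSV);m=(cv2.inRange(hsv,(8,180,60),(20,255,255)))
n,L,st,c=cv2.connectedComponentsWithStats(m);i=1+np.argmax(st[1:,4]);x,y,w,h,a=st[i];print(st[i])
def T(u,v,z): X=onz(cal,u,v,z)-O;return (X@f*1000).round(1),(X@l*1000).round(1)
for v in(y,y+30,y+60,y+90,y+110):
    u=np.where(L[v]==i)[0]
    if len(u):print(v,T(u.min(),v,.028),T(u.max(),v,.028))
col=np.where(L[:,x+w//2]==i)[0];print("plate rear",T(x+w//2,col.min(),.028),"roll rear",T(x+w//2,col.max(),.030))
E
```

```text
t: 3.65
tcp_pos: [0.6737, 0.3813, 0.1541]
ee_rot: [0.99, 0.144, 0.002, -0.001]
force: [-0.3, -0.1, -0.5]
grip_width: -0.0001
grasp_force: 0.0
[0.67402722 0.38147526 0.15467218] -0.11616346749993933 0.0016395076755112187 [ 9.89529877e-01  1.44308964e-01  2.23147775e-03 -7.51939879e-04]
[ 272  147   75  129 8150]
147 (np.float64(-170.0), np.float64(-25.7)) (np.float64(-170.0), np.float64(23.2))
177 (np.float64(-150.2), np.float64(-25.7)) (np.float64(-150.2), np.float64(23.0))
207 (np.float64(-129.4), np.float64(-25.6)) (np.float64(-129.4), np.float64(23.5))
237 (np.float64(-107.6), np.float64(-25.6)) (np.float64(-107.6), np.float64(23.3))
257 (np.float64(-92.4), np.float64(-26.0)) (np.float64(-92.5), np.float64(23.0))
plate rear (np.float64(-170.0), np.float64(-1.3)) roll rear (np.float64(-90.1), np.float64(-1.5))
```

View pics/w2.png

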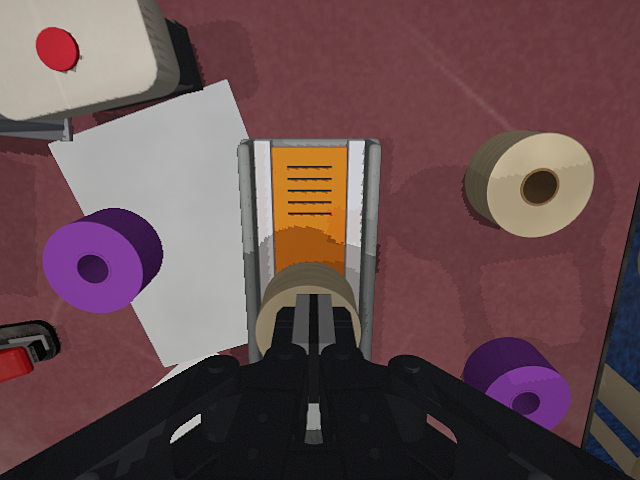

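The second wrist view has the plate edges parallel to my track axis, with about 1.3 mm lateral and 2 mm axial offset. The roll's rear is at x≈-88, so the descent is clear.

```bash
python3 -m creep '[[-0.7,2.4,-40,0,0,0],[0,0,-40,0,0,0],[0,0,-30,0,0,0],[0,0,-5,0,0,0],[0,0,0,0,0,0]]'
python3 -m creep '[[0,0,-5,0,0,0],[0,0,-4,0,0,0],[0,0,-4,0,0,0],[0,0,-3,0,0,0],[0,0,0,0,0,0]]'
```

```text
t: 4.32
tcp_pos: [0.6731, 0.3839, 0.0384]
ee_rot: [0.99, 0.144, 0.001, -0.0]
force: [-1.0, -0.1, 0.4]
grip_width: -0.0
grasp_force: 0.0
t: 4.95
tcp_pos: [0.6727, 0.3837, 0.0211]
ee_rot: [0.99, 0.144, 0.001, -0.0]
force: [0.9, 0.5, 3.6]
grip_width: 0.0
grasp_force: 2.0
```

```bash
python3 -m creep '[[0,0,-2.5,0,0,0],[0,0,-2,0,0,0],[0,0,0,0,0,0],[0,0,0,0,0,0]]'
```

```text
t: 5.45
tcp_pos: [0.6727, 0.3837, 0.0166]
ee_rot: [0.99, 0.144, 0.001, -0.0]
force: [1.9, 1.0, 5.6]
grip_width: -0.0005
grasp_force: 2.6
```

```bash
python3 -m creep '[[-7.7,-2.3,-0.5,0,0,0],[-7.7,-2.3,0,0,0,0],[-7.7,-2.3,0,0,0,0],[-7.7,-2.3,0,0,0,0],[-7.7,-2.3,0,0,0,0]]'
```

```text
t: 6.08
tcp_pos: [0.6357, 0.3726, 0.0169]
ee_rot: [0.99, 0.144, 0.003, -0.001]
force: [4.2, 1.5, 4.6]
grip_width: -0.0001
grasp_force: 2.6
```

```bash
python3 -m creep '[[-7.7,-2.3,-0.7,0,0,0],[-7.7,-2.3,0,0,0,0],[-7.7,-2.3,0,0,0,0],[-5.7,-1.7,0,0,0,0],[0,0,0,0,0,0]]'
```

```text
t: 6.7
tcp_pos: [0.6062, 0.3639, 0.016]
ee_rot: [0.99, 0.144, 0.002, -0.001]
force: [3.0, 0.7, 5.6]
grip_width: -0.0
grasp_force: 2.7
```

```bash
python3 -m creep '[[-7.7,-2.3,0,0,0,0],[-7.7,-2.3,0,0,0,0],[-7.7,-2.3,0,0,0,0],[-7.7,-2.3,0,0,0,0],[0,0,0,0,0,0]]'
python3 -m creep '[[-3.8,-1.1,0,0,0,0],[-2.9,-0.9,0,0,0,0],[0,0,0,0,0,0]]'
```

```text
t: 7.32
tcp_pos: [0.575, 0.3546, 0.0158]
ee_rot: [0.99, 0.144, 0.002, -0.001]
force: [2.3, 1.0, 6.5]
grip_width: 0.0001
grasp_force: 2.8
t: 7.7
tcp_pos: [0.5693, 0.3529, 0.016]
ee_rot: [0.99, 0.144, 0.003, -0.001]
force: [3.4, 0.6, 5.1]
grip_width: -0.0001
grasp_force: 2.7
```

Run:
```python
from h import *
O=np.array([.5633,.3514,0]);f=np.array([-.9587,-.2845,0]);l=np.array([.2845,-.9587,0])
s=observe();print(s["tcp_pos"],((s["tcp_pos"]-O)@f),((s["tcp_pos"]-O)@l),s["force"])
p,d=camera("scene");cv2.imwrite("pics/s2.png",cv2.resize(p[200:320,190:370],None,fx=4,fy=4,interpolation=cv2.INTER_CUBIC)[:,:,::-1])
```

```text
[0.56934625 0.35285012 0.01600749] -0.006209100576349381 0.00032993049000954323 [3.39997624 0.55474287 5.12999176]
```

View pics/s2.png

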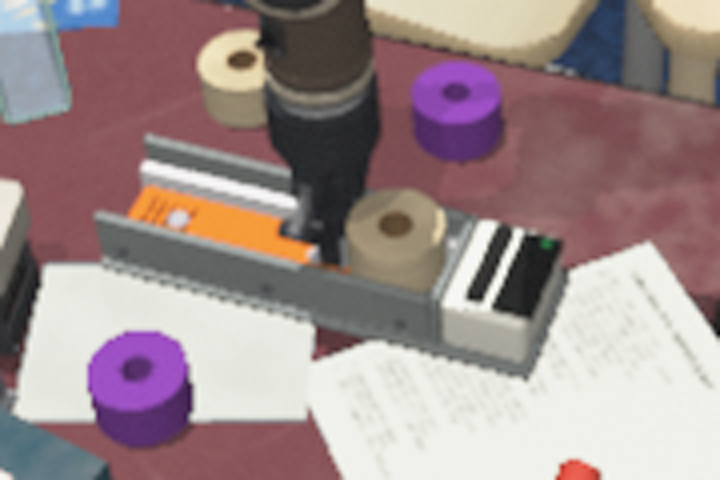

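The roll stands upright in the bay, close to the head, with its centre at x≈39 by the fingertip position. I'll back off slightly and then lift.

```bash
python3 -m creep '[[2.9,0.8,0,0,0,0],[2.9,0.8,0,0,0,0],[0,0,4,0,0,0],[0,0,6,0,0,0],[0,0,10,0,0,0]]'
python3 -m creep '[[0,0,30,0,0,0],[0,0,50,0,0,0],[40,12,40,0,0,0],[50,15,20,0,0,0],[0,0,0,0,0,0]]'
python3 - <<'E'
from h import *
cal=get_calibration("wrist");p,d=camera("wrist");q,_=camera("scene")
q=cv2.resize(q[200:320,190:370],(640,427),interpolation=cv2.INTER_CUBIC)
cv2.imwrite("pics/f.png",cv2.resize(np.vstack([p[:,:,::-1],q[:,:,::-1]]),None,fx=.66,fy=.66))
print(observe()["force"])
E
```

```text
t: 8.38
tcp_pos: [0.5715, 0.3528, 0.0335]
ee_rot: [0.989, 0.145, -0.001, 0.001]
force: [0.5, 1.0, -0.0]
grip_width: -0.0002
grasp_force: 0.0
t: 9.0
tcp_pos: [0.6677, 0.3813, 0.1777]
ee_rot: [0.99, 0.144, 0.004, -0.001]
force: [-1.2, 0.2, -0.7]
grip_width: -0.0003
grasp_force: 0.0
[-0.32952816 -0.18677528  0.74923597]
```

View pics/f.png

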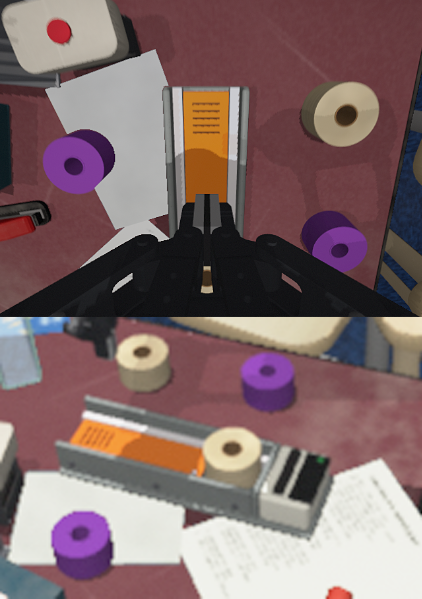

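The scene view shows the roll upright in the bay with the arm clear. Next, a numeric check of the roll's position and the plate's height.

Run:
```python
from h import *
O=np.array([.5633,.3514,0]);f=np.array([-.9587,-.2845,0]);l=np.array([.2845,-.9587,0])
def run(name,p,d):
    cal=get_calibration(name)
    vv,uu=np.mgrid[195:300,200:345]
    P=np.array([(lambda o,r:o+r*d[v,u])(*ray(cal,u,v)) for v,u in zip(vv.ravel(),uu.ravel())])-O
    x,y,z=P@f*1000,P@l*1000,P[:,2]*1000
    m=(z>65)&(z<76)&(abs(y)<40)&(x>-110)&(x<85)
    print(name,"roll top x",np.percentile(x[m],[1,99]).round(1),"y",np.percentile(y[m],[1,99]).round(1),m.sum())
    m=(abs(y)<15)&(x>-160)&(x<-115);print("plate z",np.median(z[m]).round(1))
    m=(abs(y)<15)&(x>-50)&(x<-10);print("plate z near",np.median(z[m]).round(1))
o=np.load("pics/scene.npz");run("scene",o["p"],o["d"])
run("scene",*camera("scene"))
```

```text
scene roll top x [-83.1 -19.4] y [-34.8  31.4] 304
plate z 26.8
plate z near 64.9
scene roll top x [11.8 75.2] y [-33.1  32.2] 335
plate z 26.5
plate z near 26.7
```

```bash
python3 -c "
from cell import *
print(job_done())"
```

```text
the job is handed in; nothing more can be done
None
```

I pushed the roll into the bay with its centre about 40 mm past the lugs and let go; the plate is back at its starting height behind it, and the job is handed in at about 9 s, though no verdict came back.

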